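# Refit the plug-in boards of the hearing-test unit

### The job

The headset has been left hanging over the hearing-test unit's open card frame: take it off and hang it over the bar of its hanger. Then fit every spare board from the stand into the card frame, one to a slot, in any slot: slide it down its two guides, and swing both levers of that slot down flat so that the board is pressed fully home. Do not knock the bottles and the pot about.

Things in the scene. Friction and masses are not known exactly. Their poses are not given: they have to be found in the camera images.
- headset_crown (a point): Headset: stiff inverted-U loop, at first hung over the card frame's side plates. Point: centre of the crown housing, 22 (x) x 56 (y) x 26 mm high. The pad under it (52 mm long in y) that rests on the bar has its underside 25 mm below the point. Loop in the y-z plane, z up. Ear cups at y = +-73 to 101 mm reach 98 mm lower than the pad's underside. Band 16 mm wide. About 0.24 kg
- bar_mid (a point): Hanger (fixed): middle of its horizontal round steel bar, 14 mm thick, 170 mm above the surface, axis along this point's x, free for 60 mm either way. A post carries the +x end, the other end turns up a little. Base 140 x 110 mm
- stand_mid (a point): Loose black stand, 140 (x) x 134 (y) mm, 1.6 kg, that holds the spare boards upright in three grooves along its x, at y = -48, 0, 48 mm. Point: floor of the middle groove, 10 mm above the surface; the groove posts rise 42 mm above it
- frame: Card frame (fixed), origin under its centre. Its slots 0, 1, 2 run along its x at y = -42, 0, 42 mm. Per slot two card guides, 7 mm wide inside, 84 mm high, hold the ends of a board; 124 mm between the end walls; the top 14 mm flares. Side plates at y = +-64 mm, 96 mm long in x, are 100 mm high. A sprung contact strip holds a board that is just let down 6 mm above home; the levers press it the rest
- board_0_pull (a point): Plug-in board (two or three, all alike, either way round), upright in the stand: 120 (x) x 4 (y) x 70 mm high, and on the middle of its top edge a pull 30 (x) x 10 (y, grip across this) x 40 mm high. Point: centre of the pull, 20 mm above the board's top edge, 90 mm above its lower edge. z up. 0.14 kg
- board_1_pull (a point): Plug-in board (two or three, all alike, either way round), upright in the stand: 120 (x) x 4 (y) x 70 mm high, and on the middle of its top edge a pull 30 (x) x 10 (y, grip across this) x 40 mm high. Point: centre of the pull, 20 mm above the board's top edge, 90 mm above its lower edge. z up. 0.14 kg
- board_2_pull (a point): Plug-in board (two or three, all alike, either way round), upright in the stand: 120 (x) x 4 (y) x 70 mm high, and on the middle of its top edge a pull 30 (x) x 10 (y, grip across this) x 40 mm high. Point: centre of the pull, 20 mm above the board's top edge, 90 mm above its lower edge. z up. 0.14 kg
- slot_0 (a point): Slot 0 of the card frame, axes as the frame's: where the centre of the pull stands when a board is fully home, 110.5 mm above the surface
- slot_1 (a point): Slot 1 of the card frame, axes as the frame's: where the centre of the pull stands when a board is fully home, 110.5 mm above the surface
- slot_2 (a point): Slot 2 of the card frame, axes as the frame's: where the centre of the pull stands when a board is fully home, 110.5 mm above the surface
- lever_0_near (a joint): Lever at the frame's -x end of slot 0: 0 = down flat along the board's top, 1.95 rad = up and outward past upright (open). Hinge axis along y, 68 mm towards -x of the slot's point and 13 mm lower. 42 mm long, 11 wide, 6 thick; a cam 13 mm from the hinge pushes the board down over the last 0.5 rad. Stays where left; 3 to 5 N at the tip move it
- lever_0_far (a joint): Lever at the frame's +x end of slot 0: 0 = down flat along the board's top, 1.95 rad = up and outward past upright (open). Hinge axis along y, 68 mm towards +x of the slot's point and 13 mm lower. 42 mm long, 11 wide, 6 thick; a cam 13 mm from the hinge pushes the board down over the last 0.5 rad. Stays where left; 3 to 5 N at the tip move it
- lever_1_near (a joint): Lever at the frame's -x end of slot 1: 0 = down flat along the board's top, 1.95 rad = up and outward past upright (open). Hinge axis along y, 68 mm towards -x of the slot's point and 13 mm lower. 42 mm long, 11 wide, 6 thick; a cam 13 mm from the hinge pushes the board down over the last 0.5 rad. Stays where left; 3 to 5 N at the tip move it
- lever_1_far (a joint): Lever at the frame's +x end of slot 1: 0 = down flat along the board's top, 1.95 rad = up and outward past upright (open). Hinge axis along y, 68 mm towards +x of the slot's point and 13 mm lower. 42 mm long, 11 wide, 6 thick; a cam 13 mm from the hinge pushes the board down over the last 0.5 rad. Stays where left; 3 to 5 N at the tip move it
- lever_2_near (a joint): Lever at the frame's -x end of slot 2: 0 = down flat along the board's top, 1.95 rad = up and outward past upright (open). Hinge axis along y, 68 mm towards -x of the slot's point and 13 mm lower. 42 mm long, 11 wide, 6 thick; a cam 13 mm from the hinge pushes the board down over the last 0.5 rad. Stays where left; 3 to 5 N at the tip move it
- lever_2_far (a joint): Lever at the frame's +x end of slot 2: 0 = down flat along the board's top, 1.95 rad = up and outward past upright (open). Hinge axis along y, 68 mm towards +x of the slot's point and 13 mm lower. 42 mm long, 11 wide, 6 thick; a cam 13 mm from the hinge pushes the board down over the last 0.5 rad. Stays where left; 3 to 5 N at the tip move it
- mask_box_kids: Carton 96 (x) x 200 (y) x 85 mm high, fixed at the back right; not needed, keep clear; origin at the centre of its foot
- tape_box: Clear lidded box 104 (x) x 84 (y) x 82 mm high, fixed at the back left; not needed, keep clear; origin at the centre of its foot
- swab_jar: Clear jar of swabs, 107 mm wide, 153 mm high, fixed in the back left corner; not needed, keep clear; origin at the centre of its foot
- bottle_alc: upright bottle 49 mm wide, 134 mm high, at the back of the surface; leave alone; its origin is at the centre of its foot
- bottle_saline: upright bottle 45 mm wide, 126 mm high, at the back of the surface; leave alone; its origin is at the centre of its foot
- gel_blue: round pot 43 mm wide, 60 mm high, near the front edge; leave alone; its origin is at the centre of its foot

How it is judged:
By the outcome, as a careful person would: the job done as asked, in the order asked, and still so for the second after the job is handed in, with the robot touching nothing.
Of board_0, board_1, board_2 only 2 to 3 are there at a start; the rules pass over those that are not, and their reading is None.
At some moment in a run one of stand may be knocked a few centimetres aside while the robot is not near it.
Once in a run the grip may slacken for a moment while it holds something.
It also fails if it takes over 210 s, if anything falls off the work surface, if the arm or the gripper's body presses on something with over 40 N, if the wrist force passes 120 N, or if a joint passes its speed limit or range.

### The arm

A 7-joint arm with a two-finger parallel gripper is mounted at the origin on a cart in front of the work surface, level with it; the furniture and walls round the work are solid. World frame = base frame: x ahead of the robot, y to its left, z up, the work surface at z = 0. Lengths are in m, angles in rad, forces in N, time in s.
With the tool pointing down it reaches from about 0.4 to 0.85 m from the base axis. Payload 10.4 kg.
Tool frame: the origin (TCP) lies on the centre line of the jaws, within the pads' length; the fingertips stand 8 mm ahead of it and the grasp point (between the pads) lies 11 mm behind it; z points along the fingers, y is the line along which they close (so a half turn about z gives the same grasp; the last joint's range is limited). The gripper opens to 85 mm and grips with 20 to 120 N. Pads are 22 mm wide; open, the fingers measure 114 mm over their backs; the gripper's body (76 mm by 85 mm) begins 54 mm behind the grasp point. The pads swing forward as they close: fully open they stand 13 mm farther back than shut.
Start: joints at [-1.281, 0.332, -0.065, 1.46, 0.022, 1.35, -0.088], TCP at [0.192, 0.595, 0.239] pointing down, gripper open.
Joint ranges: [-2.6, 2.6], [-0.5, 2.12], [-1.47, 1.34], [0.16, 2.42], [-1.27, 4.41], [0.06, 2.06], [-2.6, 2.6]. Speed limits (rad/s): [2.22, 2.22, 2.79, 2.79, 3.14, 3.14, 3.14].

### API

Orientations are given as a unit quaternion [w, x, y, z].
In Python, from bench import env gives the robot as it stands. Calls block until the motion is done:
- env.move_to(position, orientation): joint-space move of the TCP to a pose.
- env.move_linear(position, ori=None, speed=0.15, force_limit=None): straight line of the TCP; ori=None keeps the orientation; speed is the mean speed in m/s. With force_limit (N) it stops when the force on the tool has changed by that much, and returns True; else False.
- env.goto_joints(angles): joint-space move.
- env.command_gripper(opening, effort=None): opening from 0.0 (shut) to 1.0 (fully open); effort is the grip in N (None keeps the last); returns when the fingers have stopped.
- env.hold(seconds).
- env.inverse_kinematics(position, orientation): joint angles nearest the present ones, or None.
- env.get_state(): the state.
- env.capture(name): name is "scene" or "top"; returns the picture (420x560x3 uint8, red, green, blue); there is no depth.
- env.calibration(name): a dict with "K" (3x3 intrinsics, pixels), "R" (3x3) and "t" (3): a world point X has camera coordinates R X + t. Camera axes: x right, y down, z forward; pixel columns grow to the right and rows downward; lengths in m; the calibration is good to about 2 mm. A picture is of the moment at which its call begins. calibration takes no time and is no camera call.
A pose or a line that the arm cannot do raises env.Unreachable and nothing moves.
- env.finish_job(): hands the job in; it is judged then, once.
The state is a dict: "clock": time; "joints": joint angles; "dq": joint speeds; "tau": joint torques, N m; "position": TCP position; "orientation": TCP orientation; "force": force on the tool from outside, world axes, zero at the start; "torque": the same for the moment, N m; "grip_width": opening from 0.0 (shut) to 1.0 (fully open); "grip_force": force on a finger pad.
Only numpy, scipy, OpenCV 4.12 (cv2) and the standard library are available. Lean on these libraries where they do the work, as an engineer would, in place of code of your own. Each camera call takes 0.05 s, during which the arm holds its last target. There are 200 camera calls.

## Working session

There is one attempt and no reset: what is moved stays moved. The work goes in short steps, each a Python script; the robot and the scene stay as the last script left them, time stands still between calls to the robot, and variables do not carry over. Pictures are saved under pics/ and viewed, at most 14 in all, crops included, and the job is handed in when it is done.

```bash
mkdir -p pics; ls
python3 - <<'E'
from bench import env
import cv2,numpy as np
for n in("scene","top"):
    im=env.capture(n); np.save(f"pics/{n}0.npy",im); cv2.imwrite(f"pics/{n}0.png",im[:,:,::-1])
    c=env.calibration(n); print(n,c["K"].tolist(),np.round(c["R"],4).tolist(),c["t"], -c["R"].T@c["t"])
s=env.get_state();print(s["orientation"],s["position"],s["clock"],s["force"])
E
```

```text
pics
scene [[517.8283777950072, 0.0, 282.70176778078996], [0.0, 517.8283777950072, 214.0021553425779], [0.0, 0.0, 1.0]] [[0.5677, -0.823, -0.0218], [-0.384, -0.2413, -0.8912], [0.7282, 0.5143, -0.453]] [-0.28233008  0.29317049  0.90904149] [-0.38912972 -0.62911029  0.66694373]
top [[501.9310713882457, 0.0, 272.30710482745127], [0.0, 501.9310713882457, 215.4811251326914], [0.0, 0.0, 1.0]] [[0.0012, -1.0, -0.0001], [-0.9966, -0.0012, -0.0824], [0.0824, 0.0002, -0.9966]] [-0.02114707  0.51406842  1.5279036 ] [ 0.38648146 -0.02077774  1.56505697]
[-5.91757647e-05  1.55762307e-01  9.87794369e-01 -6.19683181e-04] [0.19224975 0.59437967 0.23860467] 0.1 [ 0.0082632  -0.37346939 -0.06874252]
```

View pics/scene0.png

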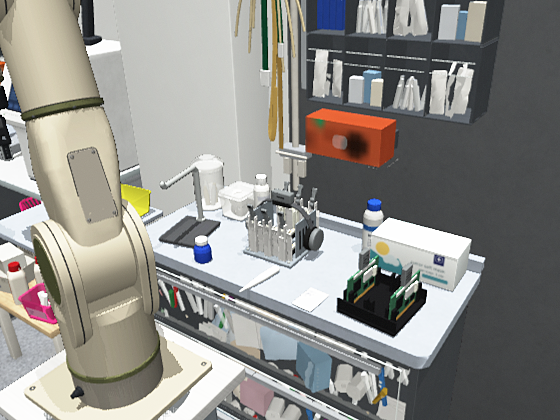

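View pics/top0.png

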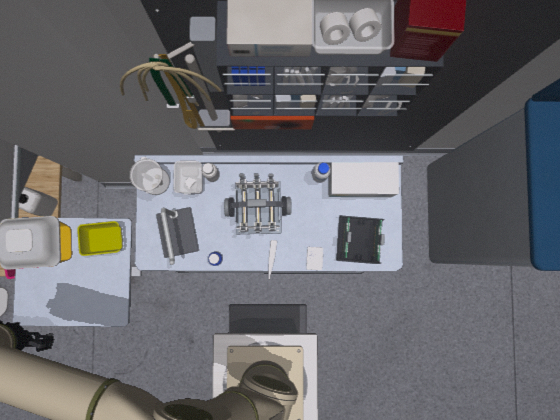

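The overview shows the frame at about top (258,207) with the headset across it, the hanger at (180,230), the stand at (360,240) and the pot at (214,258). I'll zoom in on these next.

Run:
```python
import cv2,numpy as np
t=np.load("pics/top0.npy")[:,:,::-1];s=np.load("pics/scene0.npy")[:,:,::-1]
def c(im,x,y,w,h,k): return cv2.resize(im[y:y+h,x:x+w],None,fx=k,fy=k,interpolation=cv2.INTER_CUBIC)
a=np.hstack([c(t,220,168,80,75,5),c(t,325,206,80,75,5)])
cv2.imwrite("pics/c1.png",a)
b=np.hstack([c(s,240,170,90,100,4),c(s,330,235,110,100,4)])
cv2.imwrite("pics/c2.png",b)
b=np.hstack([c(t,150,195,60,70,6),c(s,155,150,75,100,4.2)])
cv2.imwrite("pics/c3.png",b)
```

```text
(no output)
```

View pics/c1.png

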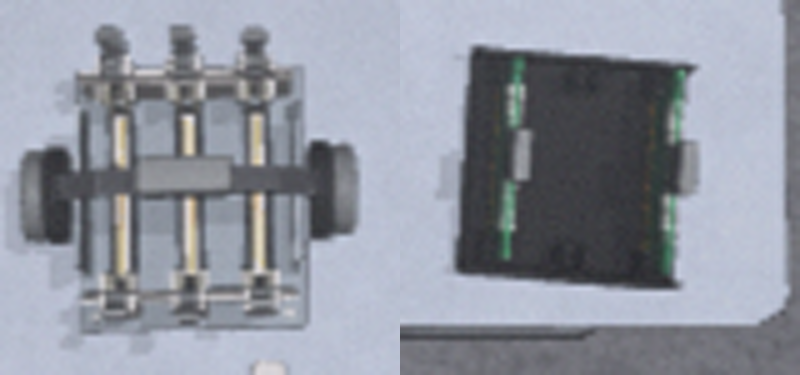

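View pics/c2.png

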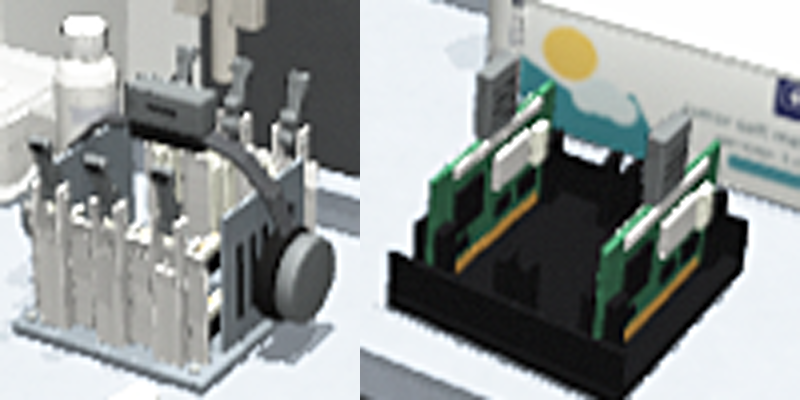

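View pics/c3.png

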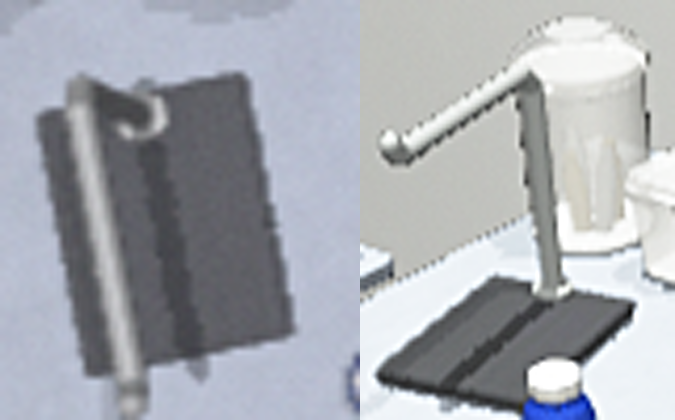

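Crop 1 shows the headset housing at top pixel (256.6,203), the slot strips nearly vertical in the image, and two boards in the stand's outer grooves. Their pulls are at top (349.4,237) and (382.6,239), and at scene (364,259) and (407,274). Crop 3 shows the bar running from the post at top (164,209) to its free end at (171,261).

```bash
cat > h.py <<'E'
import numpy as np,cv2
from bench import env
C={n:env.calibration(n) for n in("scene","top")}
def ray(n,p):
    c=C[n];d=c["R"].T@np.linalg.solve(c["K"],[p[0],p[1],1.]);return -c["R"].T@c["t"],d/np.linalg.norm(d)
def plane(n,p,z):
    o,d=ray(n,p);return o+d*(z-o[2])/d[2]
def tri(pt,ps):
    (a,d),(b,e)=ray("top",pt),ray("scene",ps)
    s=np.linalg.lstsq(np.c_[d,-e],b-a,rcond=None)[0];p,q=a+s[0]*d,b+s[1]*e
    return (p+q)/2,np.linalg.norm(p-q)
def proj(n,X):
    c=C[n];v=c["K"]@(c["R"]@np.asarray(X)+c["t"]);return v[:2]/v[2]
def ori(th,pos=None):
    "tool down, closing line at world angle th (rad), half-turn chosen by IK"
    best=None
    for t in(th,th+np.pi):
        a=(t+np.pi/2)/2;q=np.array([0,np.cos(a),np.sin(a),0])
        j=env.inverse_kinematics(pos,q)
        if j is not None:
            k=np.abs(np.asarray(j)-env.get_state()["joints"]).max()+ (10 if abs(j[6])>2.4 else 0)
            if best is None or k<best[0]: best=(k,q)
    return best[1]
def st(*m):
    s=env.get_state();print(*m,"t%.1f"%s["clock"],np.round(s["position"],4),"F",np.round(s["force"],1),"w%.3f"%s["grip_width"],"g%.1f"%s["grip_force"]);return s
def snap(name):
    im=env.capture(name);return im[:,:,::-1]
def crop(im,x,y,w,h,k): return cv2.resize(im[y:y+h,x:x+w],None,fx=k,fy=k,interpolation=cv2.INTER_CUBIC)
E
python3 - <<'E'
from h import *
c=lambda x,y:((x+.5)/5-.5+220,(y+.5)/5-.5+168)
f=lambda x,y:((x+.5)/4-.5+240,(y+.5)/4-.5+170)
print("crown",tri(c(183,175),f(170,108)))
for n,x in(("s2",120),("s1",189),("s0",258)):print(n,plane("top",c(x,115),.02),plane("top",c(x,275),.02))
print("cups",plane("top",c(36,195),.09),plane("top",c(343,190),.09))
h=lambda x,y:((x+.5)/6-.5+150,(y+.5)/6-.5+195)
print("bar top ends",plane("top",h(80,85),.177),plane("top",h(130,385),.177))
k=lambda x,y:((x+.5)/4.2-.5+155,(y+.5)/4.2-.5+150)
print(tri(h(80,90),k(525-360,70)),tri(h(130,390),k(395-360,145)))
for n,P in(("base",[(42,118),(243,75),(293,330),(90,375)]),):
  q=[plane("top",h(*p),.01) for p in P];print(n,np.round(q,4).tolist(),np.mean(q,0))
d=lambda x,y:((x-400+.5)/5-.5+325,(y+.5)/5-.5+206)
g=lambda x,y:((x-360+.5)/4-.5+330,(y+.5)/4-.5+235)
print("pulls",tri(d(522,155),g(497,97)),tri(d(688,166),g(668,155)))
print("pot",plane("top",(214,258),.06))
for z in(.0,):print("frame base",[np.round(plane("top",c(*p),.003),3).tolist() for p in((80,332),(308,328),(303,67))])
E
```

```text
crown (array([0.54081976, 0.02659632, 0.13606139]), np.float64(0.0024399890416431217))
s2 [0.59151625 0.06860557 0.02      ] [0.49204885 0.06801578 0.02      ]
s1 [0.59156801 0.0258056  0.02      ] [0.49210052 0.0254411  0.02      ]
s0 [ 0.59161977 -0.01699421  0.02      ] [ 0.49215218 -0.01713343  0.02      ]
cups [0.53456112 0.11388632 0.09      ] [ 0.53774879 -0.06743905  0.09      ]
bar top ends [0.51961052 0.28335936 0.177     ] [0.38125483 0.2577454  0.177     ]
(array([0.51603161, 0.2872855 , 0.16898327]), np.float64(0.005952535258849257)) (array([0.37793209, 0.25894341, 0.17601916]), np.float64(0.0029001435974543455))
base [[0.5184, 0.3393, 0.01], [0.5409, 0.2355, 0.01], [0.409, 0.2078, 0.01], [0.3857, 0.3119, 0.01]] [0.4635139  0.27362437 0.01      ]
pulls (array([ 0.4451992 , -0.24307032,  0.09976539]), np.float64(0.0032250496357292277)) (array([ 0.43867444, -0.33883648,  0.10228933]), np.float64(0.004151591704543349))
pot [0.38320246 0.15352939 0.06      ]
frame base [[0.458, 0.094, 0.003], [0.46, -0.048, 0.003], [0.624, -0.045, 0.003]]
```

Run:
```python
from h import *
p=np.array([.541,.0266,.30]);th=np.radians(1.)
q=ori(th,p);print(q)
env.move_to(p,q);st()
env.command_gripper(.65,60)
print(env.move_linear([.541,.0266,.127],speed=.12,force_limit=12));st()
env.command_gripper(0,70);st("grip")
s=snap("scene");cv2.imwrite("pics/g1.png",crop(s,220,130,130,140,4.2))
print(env.move_linear([.541,.0266,.175],speed=.08));st()
```

```text
[0.         0.70090926 0.71325045 0.        ]
t2.5 [0.541  0.0279 0.2998] F [-0.8  0.  -0.7] w1.000 g0.0
False
t4.5 [0.5414 0.0266 0.1276] F [-0.1 -0.4  0. ] w0.645 g0.0
grip t4.9 [0.5411 0.0265 0.1273] F [-1.9 -1.4  3.6] w0.250 g69.0
False
t5.7 [0.5408 0.0267 0.1747] F [ 0.8 -0.1 -3.1] w0.247 g68.4
```

View pics/g1.png

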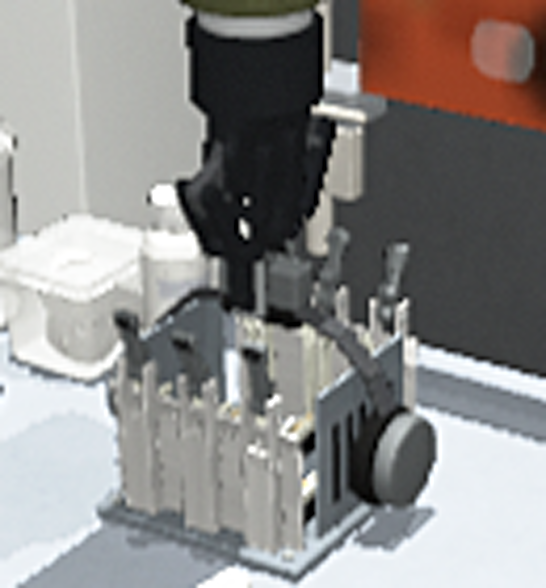

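Housing is gripped at 21 mm wide and the load reads about 2.4 N. The picture shows the fingers on the crown with the cups still outside the plates. Next I carry it to the bar.

Run:
```python
from h import *
env.move_linear([.541,.0266,.345],speed=.12);st()
b=np.array([.449,.271]);q=ori(np.radians(11.3),[*b,.345]);print(q)
env.move_linear([*b,.345],q,speed=.15);st()
env.move_linear([*b,.26],speed=.12);st()
t=snap("top");s=snap("scene")
cv2.imwrite("pics/g2.png",np.hstack([crop(t,140,180,90,90,4.4),crop(s,150,90,90,90,4.4)]))
```

```text
t7.2 [0.5407 0.0266 0.3443] F [ 0.1  0.3 -2.2] w0.248 g68.4
[0.         0.63405593 0.77328719 0.        ]
t9.1 [0.4494 0.2702 0.3451] F [ 1.  -0.7 -3. ] w0.247 g73.3
t10.0 [0.4494 0.2712 0.2608] F [ 0.3 -0.2 -2.6] w0.246 g73.4
```

View pics/g2.png

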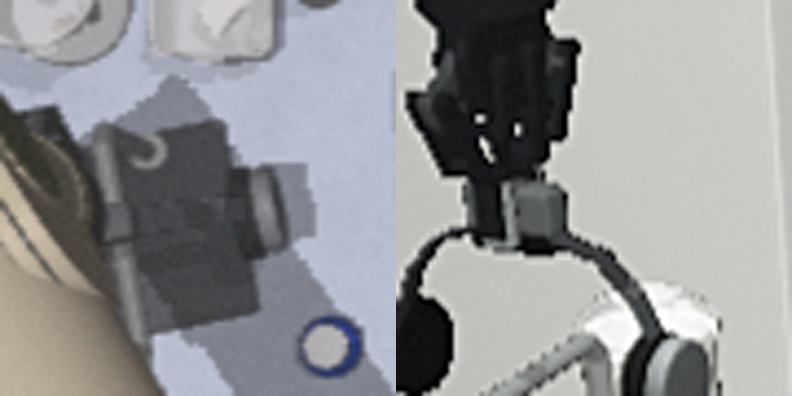

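The loop hangs level in the gripper with its cups either side of the bar, and the pot at top (214,258) is clear. I'll lower it.

Run:
```python
from h import *
b=np.array([.449,.271])
env.move_linear([*b,.205],speed=.08)
print(env.move_linear([*b,.183],speed=.02,force_limit=2.5));s=st("down")
env.command_gripper(.5,60);st("rel")
p=s["position"]
env.move_linear([*b,.30],speed=.12)
env.move_to([.45,.05,.33],ori(np.pi/2,[.45,.05,.33]));st()
env.move_to([.40,-.10,.40],ori(np.pi/2,[.40,-.10,.40]))
t=snap("top");s=snap("scene");np.save("pics/t3.npy",t);np.save("pics/s3.npy",s)
cv2.imwrite("pics/g3.png",np.hstack([crop(t,140,160,160,110,2.5),crop(s,150,120,110,110,2.5)]))
```

```text
True
down t11.7 [0.449  0.2709 0.1905] F [-0.8 -0.3  3.6] w0.249 g74.5
rel t12.0 [0.4483 0.2706 0.1897] F [0.4 0.1 0.4] w0.501 g0.0
t14.4 [0.4499 0.0506 0.3297] F [0.2 0.7 0.1] w0.500 g0.0
```

View pics/g3.png

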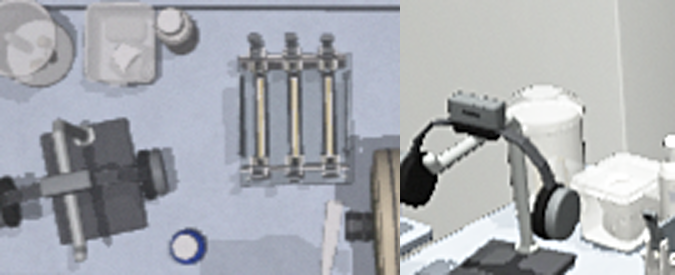

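The headset hangs level on the bar. Next I measure the frame and levers.

Run:
```python
from h import *
t=np.load("pics/t3.npy");s=np.load("pics/s3.npy")
cv2.imwrite("pics/g4.png",np.hstack([crop(t,228,168,60,75,6.5),crop(s,240,178,88,98,5)[:487]]))
hsv=cv2.cvtColor(t,cv2.COLOR_BGR2HSV)[168:243,228:288]
m=cv2.inRange(hsv,(12,40,120),(32,255,255))
n,l,stt,cen=cv2.connectedComponentsWithStats(m)
for i in range(1,n):
    if stt[i,4]>25:
        ys,xs=np.nonzero(l==i);k=np.polyfit(ys,xs,1);y0,y1=ys.min()-.5,ys.max()+.5
        P=[plane("top",(np.polyval(k,y)+228,y+168),.02) for y in(y0,y1)]
        print(stt[i],np.round(P,4).tolist(),"mid",np.round((P[0]+P[1])/2,4))
```

```text
Traceback (most recent call last):
ValueError: all the input array dimensions except for the concatenation axis must match exactly, but along dimension 0, the array at index 0 has size 488 and the array at index 1 has size 487
```

Run:
```python
from h import *
t=np.load("pics/t3.npy");s=np.load("pics/s3.npy")
cv2.imwrite("pics/g4.png",np.hstack([crop(t,228,168,60,75,6),crop(s,240,178,88,90,5)]))
hsv=cv2.cvtColor(t,cv2.COLOR_BGR2HSV)[168:243,228:288]
m=cv2.inRange(hsv,(10,30,110),(35,255,255))
n,l,stt,cen=cv2.connectedComponentsWithStats(m)
for i in range(1,n):
    if stt[i,4]>25:
        ys,xs=np.nonzero(l==i);k=np.polyfit(ys,xs,1);y0,y1=ys.min()-.5,ys.max()+.5
        P=[plane("top",(np.polyval(k,y)+228,y+168),.02) for y in(y0,y1)]
        print(stt[i],np.round(P,4).tolist(),"mid",np.round((P[0]+P[1])/2,4))
```

```text
[42 23  3 31 52] [[0.5919, -0.0147, 0.02], [0.4956, -0.0179, 0.02]] mid [ 0.5437 -0.0163  0.02  ]
[15 24  2 31 40] [[0.5887, 0.0669, 0.02], [0.4924, 0.0684, 0.02]] mid [0.5405 0.0676 0.02  ]
[28 24  3 31 51] [[0.5888, 0.0275, 0.02], [0.4924, 0.0225, 0.02]] mid [0.5406 0.025  0.02  ]
```

View pics/g4.png

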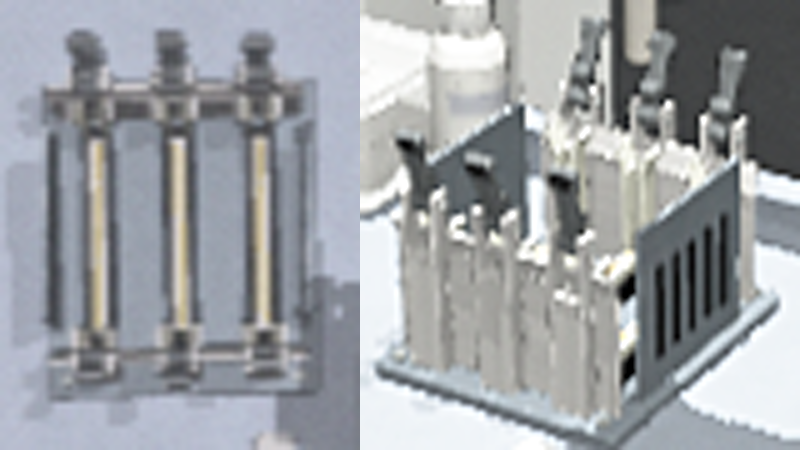

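Run:
```python
from h import *
env.move_to([.40,-.10,.42],ori(np.pi/2,[.40,-.10,.42]))
ims=[snap("top").astype(float) for _ in range(4)];t=np.mean(ims,0)
w=np.clip(t[:,:,2]-t[:,:,0]-8,0,None)
A=[];rows=np.arange(192,220)
for xc in(244,257.5,271.5):
    P=[]
    for r in rows:
        xs=np.arange(int(xc-4),int(xc+6));ww=w[r,xs]
        if ww.sum()>10:P.append(plane("top",((ww*xs).sum()/ww.sum(),r),.02))
    P=np.array(P);k=np.polyfit(P[:,0]-.54,P[:,1],1);print(len(P),"yaw deg %.2f y@.54 %.4f"%(np.degrees(k[0]),k[1]),"res %.4f"%np.std(P[:,1]-np.polyval(k,P[:,0]-.54)))
# x profile: intensity along strip for strip ends
for xc in(244,257.5,271.5):
    pr=w[180:232,int(xc-4):int(xc+6)].sum(1);half=np.median(pr[15:38])/2
    up=[i+(half-pr[i])/(pr[i+1]-pr[i]) for i in range(51) if (pr[i]-half)*(pr[i+1]-half)<0]
    print([round(float(plane("top",(xc,u+180),.02)[0]),4) for u in up])
# base plate edges, gray gradient across the base front/right/left, z=.005
g=t.mean(2)
print("front col profile",np.round(g[226:240,252:264].mean(1),0),"right",np.round(g[205:220,272:286].mean(0),0),"back",np.round(g[178:190,249:252].mean(1)),np.round(g[178:190,264:267].mean(1)))
```

```text
28 yaw deg -0.09 y@.54 0.0676 res 0.0001
28 yaw deg 2.30 y@.54 0.0247 res 0.0006
28 yaw deg 1.31 y@.54 -0.0164 res 0.0005
[0.5887, 0.569, 0.5678, 0.4933]
[0.5888, 0.55, 0.5495, 0.4945]
[0.5896, 0.4979]
front col profile [117. 155. 131. 123. 113. 136. 130. 134. 183. 187. 194. 194. 194. 193.] right [185.  85. 100. 146. 145. 127. 108. 149. 139. 148. 168. 173. 170. 170.] back [193. 193. 190. 162. 202. 136. 134.  91.  84.  93. 141. 143.] [190. 188. 184. 153. 152. 127. 130.  93.  89. 116. 140. 145.]
```

```bash
cat >> h.py <<'E'
FC=np.array([.5415,.0253]);FY=np.radians(1.1)
ex=np.array([np.cos(FY),np.sin(FY)]);ey=np.array([-np.sin(FY),np.cos(FY)])
def slot(i): return FC+ey*.042*(i-1)
def grab(p,yaw):
    "take a board by its pull at p (xy), lift clear"
    q=ori(np.pi/2+yaw,[*p,.25]);env.move_to([*p,.25],q);env.command_gripper(.5,60)
    print("hit",env.move_linear([*p,.094],speed=.1,force_limit=8));env.command_gripper(0,80);st("grip")
    env.move_linear([*p,.13],speed=.05);env.move_linear([*p,.27],speed=.12);st("up")
E
python3 - <<'E'
from h import *
t=snap("top");a=np.load("pics/t3.npy");o=np.load("pics/top0.npy")[:,:,::-1]
d=cv2.absdiff(t,np.ascontiguousarray(o))[206:270,330:398].max(2)
print("stand change px",(d>40).sum())
if (d>40).sum()<40:
    grab(np.array([.4452,-.2431]),np.radians(-3.9))
    p=[*(slot(2)),.27];q=ori(np.pi/2+FY,p);env.move_linear(p,q,speed=.15);st("over")
    t=snap("top");s=snap("scene");np.save("pics/t5.npy",t);np.save("pics/s5.npy",s)
    cv2.imwrite("pics/g5.png",np.hstack([crop(t,200,150,100,110,4),crop(s,230,100,100,110,4)]))
E
```

```text
stand change px 1113
```

The stand area has changed, so either the arm is in the way or the stand was knocked. I'll look again with the arm moved off.

Run:
```python
from h import *
env.move_to([.42,.10,.42],ori(np.pi/2,[.42,.10,.42]))
t=snap("top");s=snap("scene")
o=np.load("pics/top0.npy")[:,:,::-1]
d=cv2.absdiff(t,np.ascontiguousarray(o))[206:270,330:398].max(2);print((d>40).sum())
cv2.imwrite("pics/g5.png",np.hstack([crop(t,315,195,90,90,5)[:400],crop(s,330,225,80,80,5)]))
```

```text
0
```

View pics/g5.png

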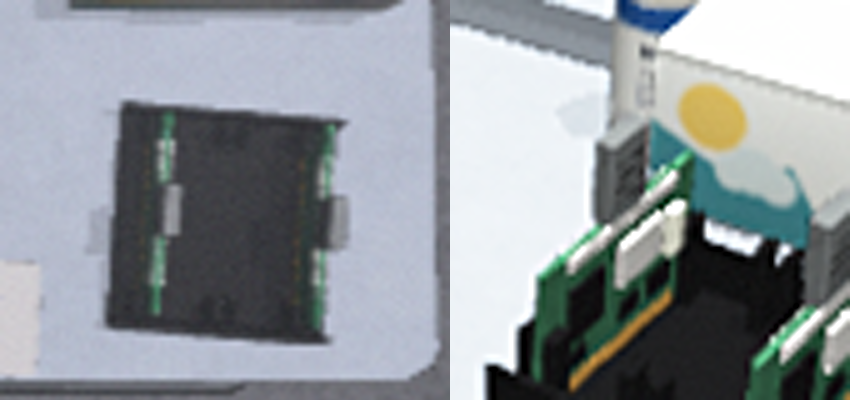

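The stand hasn't moved; the arm was blocking the view. The first board's top edge runs from (349,217) to (346,257) in the top view. I'll grab that board now.

Run:
```python
from h import *
k=lambda x,y:((x+.5)/5-.5+315,(y+.5)/5-.5+195)
for a,b in(((168,112),(156,314)),((331,123),(318,330))):
    P,Q=plane("top",k(*a),.08),plane("top",k(*b),.08);print("edge",np.round(P,4),np.round(Q,4),"mid",(P+Q)/2,np.linalg.norm(P-Q),np.degrees(np.arctan2(*(P-Q)[1::-1])))
grab(np.array([.4455,-.2425]),np.radians(-3.7))
p=[*(slot(2)),.27];q=ori(np.pi/2+FY,p);env.move_linear(p,q,speed=.15);st("over")
t=snap("top");s=snap("scene");np.save("pics/t6.npy",t);np.save("pics/s6.npy",s)
cv2.imwrite("pics/g6.png",np.hstack([crop(t,200,160,100,100,4),crop(s,230,130,100,100,4)]))
```

```text
edge [ 0.505  -0.2458  0.08  ] [ 0.3855 -0.2374  0.08  ] mid [ 0.445233   -0.24157852  0.08      ] 0.11979802058098965 -4.029814704179452
edge [ 0.4986 -0.3424  0.08  ] [ 0.3762 -0.3327  0.08  ] mid [ 0.43737717 -0.33758938  0.08      ] 0.12273541303061299 -4.5287177741250355
hit False
grip t20.4 [ 0.4458 -0.2427  0.0943] F [-1.1 -0.   5. ] w0.107 g78.4
up t22.5 [ 0.4452 -0.2424  0.2694] F [-0.5  0.6 -1.5] w0.102 g77.9
over t24.9 [0.5406 0.0666 0.2701] F [-0.1  0.2 -1. ] w0.103 g77.9
```

View pics/g6.png

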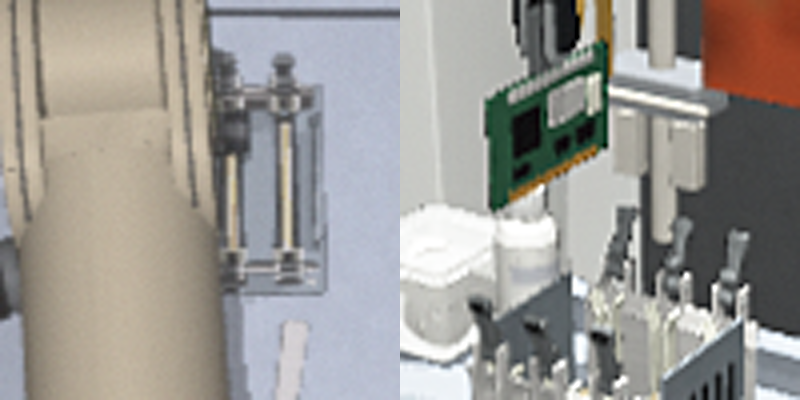

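The board is held squarely above slot 2. I'll insert it under a force limit.

Run:
```python
from h import *
p=slot(2)
env.move_linear([*p,.215],speed=.12);st()
for z in(.185,.16,.13,.109):
    h=env.move_linear([*p,z],speed=.04,force_limit=12);st(z,h)
    if h:break
s=snap("scene");np.save("pics/s7.npy",s)
```

```text
t25.6 [0.541  0.0672 0.2155] F [-0.6  0.4 -0.9] w0.104 g78.0
0.185 False t26.5 [0.5408 0.0673 0.1852] F [ 0.  -0.3 -1.6] w0.100 g78.0
0.16 False t27.2 [0.5408 0.0672 0.1601] F [-0.4 -1.  -0.9] w0.106 g78.0
0.13 False t28.1 [0.5406 0.0671 0.13  ] F [ 0.3 -2.5 -1.2] w0.103 g77.8
0.109 False t28.8 [0.5406 0.0671 0.109 ] F [-1.2 -2.5  3.1] w0.106 g78.7
```

```bash
cat >> h.py <<'E'
def lever(i,sg,final=True):
    c=slot(i)
    P=lambda d,h:[*(c+ex*sg*(.068-d+.011)),.0975+h+.008]
    env.move_linear(P(-.034,.11),speed=.2)
    print("a",env.move_linear(P(-.034,.028),speed=.12,force_limit=8))
    for d,h in((-.005,.030),(.020,.029),(.029,.017)):
        r=env.move_linear(P(d,h),speed=.06,force_limit=20)
        if r: st("stop",d,h)
    if final:
        r=env.move_linear(P(.036,.004),speed=.03,force_limit=35);st("press",r)
        r=env.move_linear(P(.036,-.001),speed=.01,force_limit=35);s=st("press2",r);print("h_tip mm %.1f"%(1e3*(s["position"][2]-.1055)))
    p=env.get_state()["position"];env.move_linear([*p[:2],.21],speed=.2)
def levers(i):
    lever(i,-1,False);lever(i,1);lever(i,-1)
def release(i):
    env.command_gripper(.3,60);p=env.get_state()["position"]
    env.move_linear([*p[:2],.21],speed=.12);env.command_gripper(0,40);st("released")
E
python3 - <<'E'
from h import *
release(2);lever(2,-1,False)
s=snap("scene");np.save("pics/s8.npy",s)
cv2.imwrite("pics/g8.png",np.hstack([crop(np.load("pics/s7.npy"),240,160,90,100,4.4),crop(s,240,160,90,100,4.4)]))
E
```

```text
released t30.5 [0.5407 0.0678 0.2098] F [0.8 0.1 0.9] w-0.002 g0.0
a False
```

View pics/g8.png

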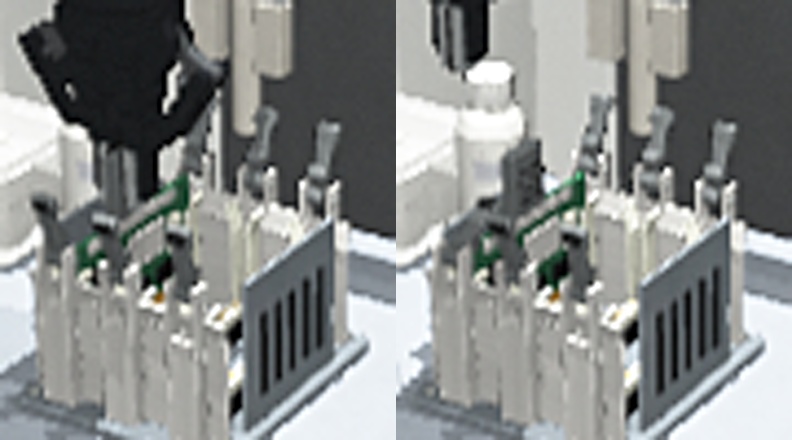

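The board sits in slot 2 and its near lever has swung inward (scene about (258,218)). I'll press both levers home.

Run:
```python
from h import *
lever(2,1);lever(2,-1)
```

```text
a False
press False t38.4 [0.5847 0.0681 0.1102] F [3.5 0.8 4.9] w0.000 g2.6
press2 True t38.8 [0.5846 0.0681 0.1086] F [-3.2  0.2 11.5] w-0.000 g5.4
h_tip mm 3.1
a False
press False t43.5 [0.498  0.0663 0.1094] F [0.3 0.6 0.3] w-0.002 g0.0
press2 True t43.8 [0.4981 0.0665 0.1083] F [-5.6 -0.1 14.6] w-0.004 g6.9
h_tip mm 2.8
```

Both levers stop about 3 mm above the hinge line, half their thickness, so they are flat. Next is board 2, after checking the stand.

Run:
```python
from h import *
p=[.42,.10,.42];env.move_linear([*env.get_state()["position"][:2],.3],speed=.2);env.move_to(p,ori(np.pi/2,p))
t=snap("top");s=snap("scene");np.save("pics/t9.npy",t);np.save("pics/s9.npy",s)
for n,im in(("top",t),("scene",s)):
    o=np.ascontiguousarray(np.load(f"pics/{n}0.npy")[:,:,::-1]);d=cv2.absdiff(im,o).max(2)
    r=d[206:270,364:398] if n=="top" else d[255:330,380:440]
    print(n,(r>40).sum())
```

```text
top 0
scene 0
```

Run:
```python
from h import *
grab(np.array([.4380,-.3380]),np.radians(-4.1))
s=env.get_state()
if s["grip_width"]>.07:
    p=slot(0);q=ori(np.pi/2+FY,[*p,.27]);env.move_linear([*p,.27],q,speed=.15);st("over")
    s=snap("scene");np.save("pics/s10.npy",s)
    env.move_linear([*p,.215],speed=.12)
    for z in(.185,.16,.13,.109):
        h=env.move_linear([*p,z],speed=.04,force_limit=12);st(z,h)
        if h:break
```

```text
hit False
grip t50.1 [ 0.4382 -0.3382  0.0944] F [-0.  -0.   4.4] w0.107 g78.7
up t52.3 [ 0.4377 -0.3378  0.2693] F [-0.3 -0.4 -1.5] w0.103 g78.0
over t54.7 [ 0.5422 -0.0173  0.2701] F [ 0.  -0.6 -1. ] w0.104 g78.1
0.185 False t56.3 [ 0.5425 -0.0167  0.1852] F [-0.1 -0.2 -1.8] w0.112 g78.0
0.16 False t57.1 [ 0.5424 -0.0168  0.1601] F [-0.4  1.1 -1.5] w0.102 g78.0
0.13 False t58.0 [ 0.5423 -0.0168  0.13  ] F [-0.4 -1.6 -2.1] w0.101 g77.9
0.109 False t58.6 [ 0.5422 -0.0168  0.109 ] F [-0.9 -2.4  2.7] w0.103 g78.9
```

Run:
```python
from h import *
release(0);levers(0)
env.move_linear([*env.get_state()["position"][:2],.3],speed=.2)
p=[.36,-.20,.45];env.move_to(p,ori(np.pi/2,p))
t=snap("top");s=snap("scene");st()
cv2.imwrite("pics/g11.png",np.hstack([crop(t,228,165,60,80,6),crop(s,240,170,90,96,5)]))
```

```text
released t60.3 [ 0.5422 -0.0163  0.2098] F [ 0.4  0.3 -0.3] w0.004 g0.0
a False
a False
press False t68.1 [ 0.5863 -0.0159  0.1102] F [3.2 0.5 4.9] w-0.000 g2.6
press2 True t68.5 [ 0.5862 -0.0159  0.1086] F [-3.1  1.3  9.9] w-0.002 g5.3
h_tip mm 3.1
a False
press False t73.2 [ 0.4996 -0.0175  0.1094] F [0.7 0.1 0.3] w-0.000 g0.0
press2 True t73.6 [ 0.4997 -0.0175  0.1084] F [-4.   0.3 13.1] w-0.006 g6.3
h_tip mm 2.9
t76.0 [ 0.3606 -0.1985  0.4493] F [-0.3 -0.3  1.5] w0.001 g0.0
```

View pics/g11.png

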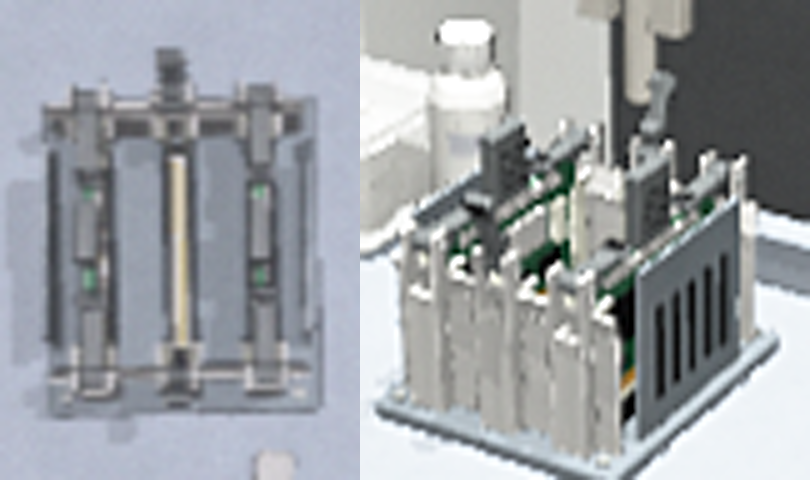

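Slots 0 and 2 hold the boards, and all four of their levers look flat. I'll touch down on each lever once more to confirm, then do a final look.

Run:
```python
from h import *
first=True
for i in(0,2):
    for sg in(-1,1):
        p=slot(i)+ex*sg*.043
        if first: env.move_to([*p,.25],ori(np.pi/2+FY,[*p,.25]));first=False
        env.move_linear([*p,.21],speed=.2);env.move_linear([*p,.118],speed=.15)
        env.move_linear([*p,.104],speed=.015,force_limit=5);a=env.get_state()["position"][2]
        r=env.move_linear([*p,.1035],speed=.01,force_limit=30);b=env.get_state()["position"][2]
        print(i,sg,"touch %.4f press %.4f"%(a,b),r);env.move_linear([*p,.21],speed=.2)
env.move_linear([*p,.3],speed=.2)
p=[.36,-.20,.45];env.move_to(p,ori(np.pi/2,p));st()
t=snap("top");s=snap("scene")
cv2.imwrite("pics/g12.png",np.hstack([crop(t,130,150,180,125,2.4),crop(s,150,130,180,150,2)]))
```

```text
0 -1 touch 0.1085 press 0.1083 True
0 1 touch 0.1086 press 0.1085 True
2 -1 touch 0.1085 press 0.1083 True
2 1 touch 0.1086 press 0.1085 True
t91.0 [ 0.3606 -0.1989  0.4493] F [-0.1  0.5  0.1] w-0.003 g0.0
```

View pics/g12.png

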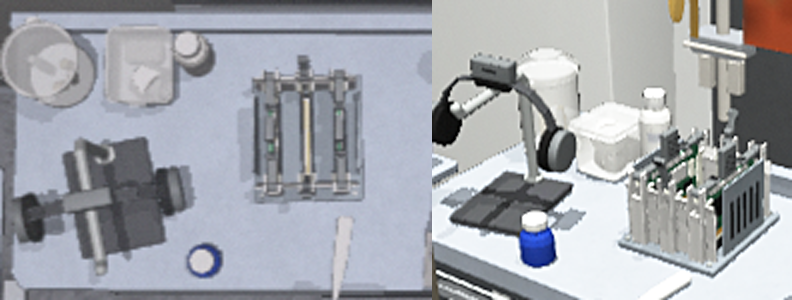

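The headset hangs on the bar, both boards are home with flat levers, and the bottles and pot are where they were. I'm handing the job in.

```bash
python3 -c "
from bench import env
print(env.finish_job())"
```

```text
the job is handed in; nothing more can be done
None
```

I hung the headset on its bar, fitted both spare boards into slots 0 and 2 and pressed their levers flat, then handed the job in at about 91 s; the judge returned no verdict.

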